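# Click a roller truck onto an inking roller

## Task

Fit the roller truck (the short thick-walled aluminium sleeve standing on the bench) onto the upright steel core of the inking roller: slide it gently down over the core until the sprung ball in the core clicks into the groove inside the truck. Leave it clicked in there, not short of the click and not pushed on past it, let go, and leave the other things on the bench alone.

Things in the scene. Friction and masses are not known exactly. Their poses are not given: they have to be found in the camera images.
- truck_center (a point): Centre of the roller truck: a loose plain aluminium sleeve standing on the bench, bore (its z axis) upright. 40 mm outside diameter, 60 mm tall (this point is half-way up, on the axis), about 160 g. Bore 18 mm right through, flared to 23 mm over the last 3 mm at both ends; the same either way up. A hidden groove for the ball, 6 mm tall, runs round the bore half-way up.
- roller: Inking roller fixed upright in a wooden block; origin: centre of the block's underside, on the bench; z up the core. Block 100 x 100 x 22 mm, black rubber 50 mm in diameter from 22 to 92 mm above the bench, steel washer 28 mm in diameter up to 95 mm, then a bare steel core 16 mm in diameter up to 186 mm, the last 5 mm tapered to 8 mm. Core and truck must not be pressed together with 25 N.
- core_tip (a point): Centre of the flat top end of the core, on its axis, 186 mm above the bench. A sprung 6 mm steel ball stands 3 mm proud of one side of the core (side varies), 24 to 50 mm below this tip: the height differs from roller to roller and is not measured. Clicked in, the tip stands between 20 mm above and 6 mm below the truck's top.
- core_foot (a point): Where the core leaves the washer, on the axis, 95 mm above the bench. Sliding down, the truck meets the ball (2 to 6 N up), is pressed sideways by it (5 to 8 N) over 24 mm; then the ball springs into the groove, pulling the truck down with 4 to 9 N over 3 mm till its centre is level: the click; all force fades. 1 mm on it resists again, 4 to 20 N; forced further, the click is lost.
- ink_tin: Bystander: closed steel ink tin, 70 mm in diameter, 55 mm tall; origin at the centre of its underside.
- wrench: Bystander: steel wrench lying on the bench, handle along its -x; origin at the middle of its underside.
- furniture: Bystander: wooden spacing block lying on the bench, 90 x 30 x 23 mm, long along its x; origin at the centre of its underside.
Mind the look-alikes: they are no part of the job. There is more than one size of the roller; the job needs the smallest.

How it is judged:
By the outcome, as a careful person would: the job done as asked, in the order asked, and still so for the second after the job is handed in, with the robot touching nothing.
It also fails if it takes over 70 s, if anything falls off the work surface, if the arm or the gripper's body presses on something with over 40 N, if the wrist force passes 120 N, or if a joint passes its speed limit or range.

## Robot

A 6-joint arm with a two-finger parallel gripper is mounted at the origin on the work surface. World frame = base frame: x ahead of the robot, y to its left, z up, the work surface at z = 0. Lengths are in m, angles in rad, forces in N, time in s.
With the tool pointing down it reaches from about 0.375 to 0.9 m from the base axis. Payload 3.1 kg.
Tool frame: the origin (TCP) lies between the finger pads; the fingertips stand 22 mm ahead of it and the grasp point (between the pads) lies 3 mm ahead of it; z points along the fingers, y is the direction in which the jaws open and shut (so a half turn about z gives the same grasp; the last joint's range is limited). The gripper opens to 85 mm and grips with 20 to 120 N. Pads are 22 mm wide; open, the fingers measure 114 mm over their backs; the gripper's body (76 mm by 85 mm) begins 54 mm behind the grasp point. The pads swing forward as they close: fully open they stand 13 mm farther back than shut.
Start: joints at [-1.337, 0.527, 1.433, -0, 1.181, -0.178], TCP at [0.25, -0.573, 0.253] pointing down, gripper open.
Joint ranges: [-3.08, 3.08], [-0.75, 2.2], [0.22, 2.44], [-1.43, 4.57], [0, 2.65], [-2.85, 2.85]. Speed limits (rad/s): [2.79, 2.79, 3.14, 3.14, 3.14, 3.14].

## Interface

Orientations are given as a unit quaternion [x, y, z, w].
In Python, from station import status, snapshot, manip gives the robot as it stands.
- The arm moves only by the tool move_arm, never from a script. Its argument "plan" is a list that holds one entry, the list of rows, each a list of 7 numbers: the turn, a rotation vector about the tool's x, y, z scaled (see below), then the shift along the tool's x, y, z scaled (see below), then the closure, from 0 (fully open) to 1 (shut). A call has exactly 8 rows; each row is the pose to reach, as a shift and turn from the pose commanded when the call began, along the tool's axes at that moment; what a row does not reach only later rows make up. The controller multiplies each number of a shift by 100 mm and each number of a turn by pi/4 rad. A row lasts 1/8 s, in which the tool goes at most 62.5 mm and 10.7 degrees, less where a joint would pass 70% of its speed; a pose out of reach is approached as far as the arm can. A call with a number of a shift or a turn outside -1 to 1 is refused whole. A call with a gripper value outside its range is refused whole. The fingers move at their own pace and stop on an object; "force" is the grip in N (left out, the last holds). Time passes only in rows, so rows that repeat a pose let the fingers close, or fill a call up. It gives the time, the measured TCP pose, the force and the opening at its end, in the units of the state.
- status.sense(): the state, without advancing time (a new reading comes with each control period).
- snapshot(name): name is "scene" or "top" or "wrist"; returns a dict with "img" (480x640x3 uint8, red, green, blue), "depth" (480x640 float32, m along the optical axis (not along the pixel's ray), 0 where there is no reading), "mtx" (3x3 intrinsics, pixels), "k1" (the pictures are not rectified: a ray, as slopes to the right and down, at radius r is drawn at 1 + k1 r^2 times it, then the intrinsics apply), "T" (4x4, takes a point from camera to world coordinates). Camera axes: x right, y up, looking along -z (the intrinsics and any distortion apply to the point x, -y, -z); pixel columns grow to the right and rows downward; lengths in m; the calibration is good to about 2 mm. A picture is of the moment at which its call begins.
- manip.sign_off(): hands the job in, once; it reports no verdict.
The state is a dict: "t": time; "q": joint angles; "qd": joint speeds; "tau": joint torques, N m; "tcp_pos": TCP position; "tool_rot": TCP orientation; "force": force on the tool from outside, world axes, zero at the start; "ft_torque": the same for the moment, N m; "finger_gap": opening from 0.0 (shut) to 1.0 (fully open).
Only numpy, scipy, OpenCV 4.12 (cv2) and the standard library are available. Lean on these libraries where they do the work, as an engineer would, in place of code of your own. Each camera call takes 0.05 s, during which the arm holds its last target. There are 200 camera calls.

## Working session

There is one attempt and no reset: what is moved stays moved. The work goes in short steps, Python scripts to look and compute and a tool call to move; the robot and the scene stay as the last step left them, time stands still between calls to the robot, and variables do not carry over. Pictures are saved under pics/ and viewed, on a budget of 10 in all, crops included, one or two more only if the job needs it, and the job is handed in when it is done.

Besides the shell and the picture viewer there is one more tool, called after "Call:" in YAML: its name, and indented under it one key for each argument. move_arm: Moves the arm, as the interface text tells. Its arguments: {"type":"object","properties":{"plan":{"type":"array"},"force":{"type":"number"}},"required":["plan"]}

```bash
mkdir -p pics; ls; python3 - <<'E'
from station import status, snapshot
import cv2,numpy as np
s=status.sense(); print(s)
for n in ("scene","top"):
    d=snapshot(n); np.savez(f"pics/{n}0.npz",**d)
    cv2.imwrite(f"pics/{n}0.png",d["img"][:,:,::-1]); print(n,d["mtx"],d["k1"],d["T"],(d["depth"]>0).mean())
E
```

```text
pics
{'t': 0.0, 'q': array([-1.33750818e+00,  5.28493834e-01,  1.43394564e+00,  2.02218391e-05,
        1.18143199e+00, -1.78478190e-01]), 'qd': array([ 0.00082258, -0.00148542,  0.00153781,  0.00257612,  0.00261198,
       -0.00097957]), 'tau': array([ 2.31044596e-04, -4.42346334e+01, -1.78022754e+01, -2.50425919e-04,
        8.55421677e-03, -1.08129927e-05]), 'tcp_pos': array([ 0.25002275, -0.57204821,  0.25230281]), 'tool_rot': array([ 9.78880970e-01,  2.04427856e-01, -2.18751884e-05, -1.13923191e-03]), 'force': array([-0.27006198, -0.10768726,  0.03349474]), 'ft_torque': array([ 0.01000235,  0.0125662 , -0.02052306]), 'finger_gap': 1.002581727997203}
scene [[587.12732872   0.         314.08876103]
 [  0.         587.12732872 238.16519451]
 [  0.           0.           1.        ]] -0.1957388212414143 [[ 0.64847192 -0.64513714  0.40408197  1.05093235]
 [ 0.7612343   0.55134395 -0.34138276 -0.49139174]
 [-0.00254945  0.52897819  0.84863159  1.16412137]
 [ 0.          0.          0.          1.        ]] 0.996015625
top [[479.59815345   0.         327.60834714]
 [  0.         479.59815345 241.81819915]
 [  0.           0.           1.        ]] -0.11167685344070317 [[ 0.00773213  0.9940245  -0.10888299  0.47191587]
 [-0.99968128  0.00506709 -0.02473166 -0.08844392]
 [-0.02403215  0.10903952  0.99374687  1.00724977]
 [ 0.          0.          0.          1.        ]] 0.9959375
```

View pics/scene0.png

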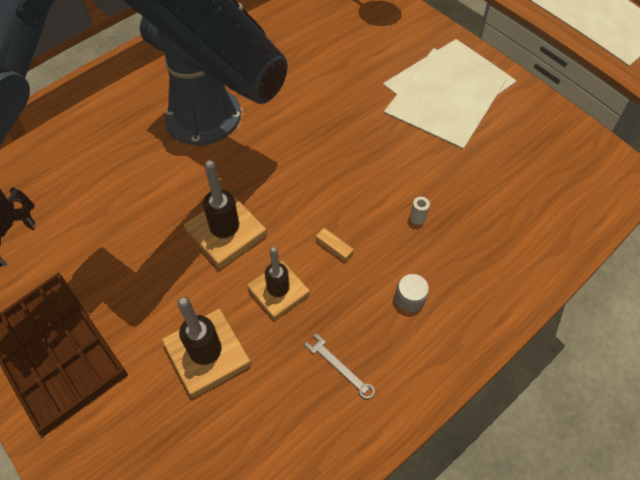

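View pics/top0.png

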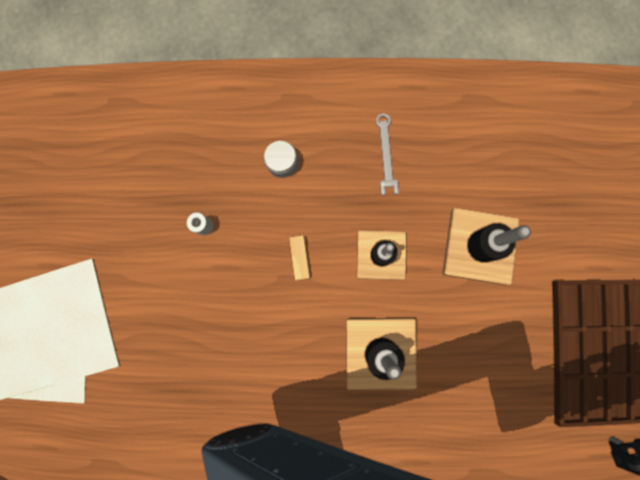

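The scene view shows the truck at about (420,210), tin at (412,293), and the smallest roller in the middle at (277,275) with its core tip near (275,250). In the top view the truck's ring is at (197,222), the small roller's block at (382,255) and its tip near (386,250). The two larger rollers are look-alikes.

```bash
cat > h.py <<'E'
import numpy as np, cv2
F=np.diag([1.,-1,-1])
def dist(d): return np.array([d["k1"],0,0,0,0],float)
def rays(d,uv):
    n=cv2.undistortPoints(np.float64(uv).reshape(-1,1,2),d["mtx"],dist(d)).reshape(-1,2)
    c=np.c_[n,np.ones(len(n))]@F
    return d["T"][:3,3], c@d["T"][:3,:3].T
def plane(d,uv,z):
    o,r=rays(d,uv); return o+r*((z-o[2])/r[:,2])[:,None]
def proj(d,P):
    T=np.linalg.inv(d["T"]); c=(np.atleast_2d(P)@T[:3,:3].T+T[:3,3])@F
    return cv2.projectPoints(c,np.zeros(3),np.zeros(3),d["mtx"],dist(d))[0].reshape(-1,2)
def tri(obs):
    A=np.zeros((3,3));b=np.zeros(3)
    for d,uv in obs:
        o,r=rays(d,[uv]); r=r[0]/np.linalg.norm(r[0]); M=np.eye(3)-np.outer(r,r); A+=M;b+=M@o
    return np.linalg.solve(A,b)
E
python3 - <<'E'
from h import *
S=dict(np.load("pics/scene0.npz"));T=dict(np.load("pics/top0.npz"))
def big(d,box,z):
    x0,y0,x1,y1=box; im=d["img"][y0:y1,x0:x1]; hsv=cv2.cvtColor(im,cv2.COLOR_RGB2HSV)
    m=((hsv[...,1]<60)&(hsv[...,2]>120)).astype(np.uint8)
    c=max(cv2.findContours(m,0,2)[0],key=cv2.contourArea).reshape(-1,2)+[x0,y0]
    e=cv2.minEnclosingCircle(c.astype(np.float32)); w=plane(d,[e[0]],z)[0]; print(e,w); return c
big(T,(175,200,225,245),.06)
big(S,(400,190,440,230),.06)
big(T,(255,130,310,185),.055)
# depth-based points
def cloud(d,box):
    x0,y0,x1,y1=box; v,u=np.mgrid[y0:y1,x0:x1]; uv=np.c_[u.ravel(),v.ravel()]
    o,r=rays(d,uv); z=d["depth"][y0:y1,x0:x1].ravel()
    n=cv2.undistortPoints(np.float64(uv).reshape(-1,1,2),d["mtx"],dist(d)).reshape(-1,2)
    return o+r*z[:,None]
for d,bt,br in((T,(175,200,225,245),(350,222,415,285)),(S,(400,190,440,230),(245,235,312,320))):
    p=cloud(d,bt); q=p[(p[:,2]>.054)&(p[:,2]<.07)]; print("truck top",len(q),q.mean(0),q.min(0),q.max(0))
    p=cloud(d,br)
    for a,b in((.015,.03),(.085,.1),(.1,.13),(.13,.16),(.16,.178),(.178,.2)):
        q=p[(p[:,2]>a)&(p[:,2]<b)]
        if len(q): print(a,b,len(q),q.mean(0).round(4),((q.min(0)+q.max(0))/2).round(4),np.ptp(q,0).round(3))
crop=lambda d,b,k:cv2.resize(d["img"][b[1]:b[3],b[0]:b[2],::-1],None,fx=k,fy=k,interpolation=2)
A=crop(S,(245,235,305,295),6);B=crop(T,(355,225,415,285),6)
cv2.imwrite("pics/c1.png",np.hstack([A,B]))
E
```

```text
((196.5233612060547, 222.1775665283203), 9.932904243469238) [0.6144108  0.20130685 0.06      ]
((421.0, 203.5), 7.500100135803223) [0.61407926 0.20243944 0.06      ]
((280.0, 156.90908813476562), 16.34604835510254) [0.75105659 0.03434652 0.055     ]
truck top 231 [0.61498448 0.20214905 0.05888458] [0.59646662 0.18300525 0.05427215] [0.63391596 0.22179488 0.06426775]
0.015 0.03 1750 [ 0.5524 -0.173   0.0211] [ 0.5547 -0.1745  0.0225] [0.101 0.1   0.015]
0.085 0.1 420 [ 0.5528 -0.173   0.0915] [ 0.5544 -0.175   0.0926] [0.048 0.048 0.014]
0.1 0.13 14 [ 0.5515 -0.1688  0.116 ] [ 0.5529 -0.1699  0.1161] [0.012 0.006 0.023]
0.13 0.16 22 [ 0.5496 -0.1709  0.146 ] [ 0.551  -0.1726  0.1456] [0.015 0.011 0.025]
0.16 0.178 12 [ 0.5501 -0.1705  0.169 ] [ 0.5525 -0.1715  0.1697] [0.011 0.009 0.016]
0.178 0.2 64 [ 0.5541 -0.1743  0.1831] [ 0.5541 -0.1741  0.1834] [0.014 0.014 0.011]
truck top 176 [0.61470208 0.20209447 0.05971265] [0.59279105 0.18360763 0.05436271] [0.63460953 0.2228367  0.06713584]
0.015 0.03 1326 [ 0.5529 -0.1786  0.0218] [ 0.5031 -0.1712  0.0225] [0.204 0.109 0.015]
0.085 0.1 338 [ 0.5575 -0.1773  0.0917] [ 0.5531 -0.175   0.092 ] [0.049 0.049 0.014]
0.1 0.13 53 [ 0.5574 -0.1772  0.1156] [ 0.5558 -0.1752  0.115 ] [0.013 0.013 0.029]
0.13 0.16 60 [ 0.5573 -0.1771  0.1454] [ 0.5555 -0.1747  0.1454] [0.012 0.015 0.029]
0.16 0.178 40 [ 0.5569 -0.1771  0.17  ] [ 0.5542 -0.1742  0.1697] [0.014 0.016 0.016]
0.178 0.2 46 [ 0.5542 -0.1752  0.1835] [ 0.5535 -0.1745  0.1837] [0.015 0.016 0.011]
```

View pics/c1.png

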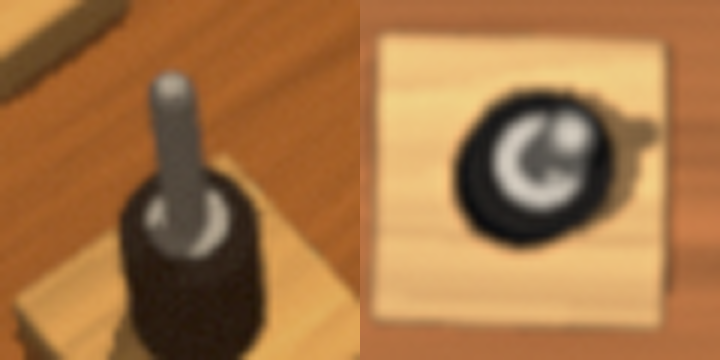

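Depth is good: truck axis is at about (0.6147, 0.202), and the core is upright at about (0.554, -0.1745). I'll rise, yaw the tool to the world axes, and check how tall the look-alike rollers are.

Call:
move_arm:
  plan:
    - [[0,0,0.13,0.2,-0.2,-0.3,0],[0,0,0.26,0.4,-0.4,-0.6,0],[0,0,0.39,0.7,-0.7,-0.9,0],[0,0,0.5245,1,-1,-1,0],[0,0,0.5245,1,-1,-1,0],[0,0,0.5245,1,-1,-1,0],[0,0,0.5245,1,-1,-1,0],[0,0,0.5245,1,-1,-1,0]]

```text
t: 1.1
tcp_pos: [0.3013, -0.4418, 0.3526]
tool_rot: [1.0, -0.001, -0.0, -0.001]
force: [-0.1, 0.3, 0.4]
finger_gap: 1.0
```

```bash
cat >> h.py <<'E'
def cloud(d,box=(0,0,640,480)):
    x0,y0,x1,y1=box; v,u=np.mgrid[y0:y1,x0:x1]; uv=np.c_[u.ravel(),v.ravel()]
    o,r=rays(d,uv); return o+r*d["depth"][y0:y1,x0:x1].reshape(-1,1)
E
python3 - <<'E'
from h import *
S=dict(np.load("pics/scene0.npz"));
for b in((185,155,245,240),(165,290,225,360)):
    p=cloud(S,b); z=p[:,2]; t=np.sort(z)[-20:].mean(); print(t, p[z>t-.02].mean(0))
E
```

```text
1.164121366179416 [ 1.05093235 -0.49139174  1.16412137]
1.0290370049792508 [ 1.05093235 -0.49139174  1.16412137]
```

```bash
python3 - <<'E'
from h import *
S=dict(np.load("pics/scene0.npz"));
for b in((185,155,245,240),(165,290,225,360)):
    p=cloud(S,b); z=p[:,2]; p=p[z<.6]; z=p[:,2]; t=np.sort(z)[-10:].mean(); print(t, p[z>t-.02].mean(0))
E
```

```text
0.263719069429164 [ 0.35465204 -0.17425288  0.25654877]
0.26310726642565807 [ 0.57375115 -0.38372068  0.25633973]
```

Call:
move_arm:
  plan:
    - [[0,0,0,0.1,-0.2,0,0],[0,0,0,0.2,-0.4,0,0],[0,0,0,0.3,-0.6,0,0],[0,0,0,0.4,-0.8,0,0],[0,0,0,0.5,-1,0,0],[0,0,0,0.5,-1,0,0],[0,0,0,0.5,-1,0,0],[0,0,0,0.5,-1,0,0]]

```text
t: 2.1
tcp_pos: [0.3517, -0.3415, 0.3534]
tool_rot: [1.0, -0.0, 0.0, 0.0]
force: [0.7, 0.7, 0.9]
finger_gap: 0.999
```

Call:
move_arm:
  plan:
    - [[0,0,0,0.1,-0.15,0,0],[0,0,0,0.2,-0.3,0,0],[0,0,0,0.3,-0.45,0,0],[0,0,0,0.4,-0.6,0,0],[0,0,0,0.5,-0.75,0,0],[0,0,0,0.5,-0.9,0,0],[0,0,0,0.5,-1,0,0],[0,0,0,0.5,-1,0,0]]

```text
t: 3.1
tcp_pos: [0.4015, -0.2403, 0.3534]
tool_rot: [1.0, 0.0, -0.0, 0.0]
force: [-0.1, -0.2, 1.0]
finger_gap: 1.003
```

Call:
move_arm:
  plan:
    - [[0,0,0,0.1,-0.15,0,0],[0,0,0,0.2,-0.3,0,0],[0,0,0,0.3,-0.45,0,0],[0,0,0,0.4,-0.6,0,0],[0,0,0,0.5,-0.75,0,0],[0,0,0,0.5,-0.9,0,0],[0,0,0,0.5,-1,0,0],[0,0,0,0.5,-1,0,0]]

```text
t: 4.1
tcp_pos: [0.4514, -0.1406, 0.3534]
tool_rot: [1.0, 0.0, -0.0, 0.0]
force: [0.1, 0.1, -0.5]
finger_gap: 1.003
```

Call:
move_arm:
  plan:
    - [[0,0,0,0.1,-0.15,0,0],[0,0,0,0.2,-0.3,0,0],[0,0,0,0.3,-0.45,0,0],[0,0,0,0.4,-0.6,0,0],[0,0,0,0.5,-0.75,0,0],[0,0,0,0.5,-0.9,0,0],[0,0,0,0.5,-1,0,0],[0,0,0,0.5,-1,0,0]]

```text
t: 5.1
tcp_pos: [0.5014, -0.0403, 0.3533]
tool_rot: [1.0, 0.001, -0.0, 0.0]
force: [-0.5, 0.1, 0.1]
finger_gap: 0.998
```

Call:
move_arm:
  plan:
    - [[0,0,0,0.1,-0.15,0,0],[0,0,0,0.2,-0.3,0,0],[0,0,0,0.3,-0.45,0,0],[0,0,0,0.4,-0.6,0,0],[0,0,0,0.5,-0.75,0,0],[0,0,0,0.5,-0.9,0,0],[0,0,0,0.5,-1,0,0],[0,0,0,0.5,-1,0,0]]

```text
t: 6.1
tcp_pos: [0.5515, 0.0597, 0.3533]
tool_rot: [1.0, 0.001, -0.0, 0.0]
force: [-0.3, 0.0, -0.4]
finger_gap: 0.999
```

Call:
move_arm:
  plan:
    - [[0,0,0,0.1,-0.15,0.1,0],[0,0,0,0.2,-0.3,0.2,0],[0,0,0,0.3,-0.45,0.3,0],[0,0,0,0.4,-0.6,0.4,0],[0,0,0,0.5,-0.75,0.5,0],[0,0,0,0.55,-0.9,0.6,0],[0,0,0,0.6,-1,0.7,0],[0,0,0,0.6,-1,0.7,0]]

```text
t: 7.1
tcp_pos: [0.6115, 0.1596, 0.2821]
tool_rot: [1.0, 0.001, -0.001, 0.0]
force: [-0.9, 0.7, 0.0]
finger_gap: 1.0
```

Call:
move_arm:
  plan:
    - [[0,0,0,0.01,-0.2,0.1,0],[0,0,0,0.03,-0.424,0.25,0],[0,0,0,0.03,-0.424,0.4,0],[0,0,0,0.03,-0.424,0.6,0],[0,0,0,0.03,-0.424,0.8,0],[0,0,0,0.03,-0.424,1,0],[0,0,0,0.03,-0.424,1,0],[0,0,0,0.03,-0.424,1,0]]

```text
t: 8.1
tcp_pos: [0.6152, 0.2013, 0.1835]
tool_rot: [1.0, -0.0, 0.0, 0.0]
force: [0.0, 0.6, 0.2]
finger_gap: 1.001
```

```bash
python3 - <<'E'
from h import *
from station import snapshot,status
d=snapshot("wrist"); np.savez("pics/w1.npz",**d)
cv2.imwrite("pics/w1.png",d["img"][:,:,::-1])
p=cloud(d); q=p[(p[:,2]>.056)&(p[:,2]<.065)&(np.hypot(p[:,0]-.615,p[:,1]-.202)<.04)&(d["depth"].ravel()>0)]
print(len(q),q.mean(0),(q.min(0)+q.max(0))/2,np.ptp(q,0), status.sense()["tcp_pos"])
E
```

```text
1761 [0.61549664 0.20278496 0.05958185] [0.61469298 0.20262943 0.05892604] [0.03995741 0.0392791  0.00580682] [0.61542086 0.20135504 0.1839843 ]
```

View pics/w1.png

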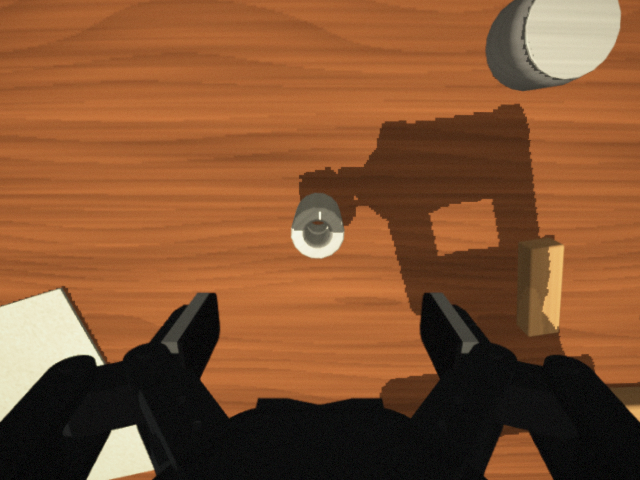

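The wrist view shows the truck ring at about (318,232), centred between the fingers to 1–2 mm. Descending and gripping.

Call:
move_arm:
  plan:
    - [[0,0,0,0,-0.012,0.1,0],[0,0,0,0,-0.012,0.25,0],[0,0,0,0,-0.012,0.4,0],[0,0,0,0,-0.012,0.55,0],[0,0,0,0,-0.012,0.7,0],[0,0,0,0,-0.012,0.85,0],[0,0,0,0,-0.012,1,0],[0,0,0,0,-0.012,1,0]]

```text
t: 9.15
tcp_pos: [0.6138, 0.2023, 0.0816]
tool_rot: [1.0, -0.0, -0.002, 0.0]
force: [0.3, -0.3, 0.6]
finger_gap: 0.996
```

Call:
move_arm:
  plan:
    - [[0,0,0,0,0,0.1,0],[0,0,0,0,0,0.2,0],[0,0,0,0,0,0.3,0],[0,0,0,0,0,0.385,0],[0,0,0,0,0,0.385,0.2],[0,0,0,0,0,0.385,0.3],[0,0,0,0,0,0.385,0.4],[0,0,0,0,0,0.385,0.45]]
  force: 60

```text
t: 10.15
tcp_pos: [0.6151, 0.2025, 0.0452]
tool_rot: [1.0, -0.0, 0.0, -0.0]
force: [0.6, 0.2, -0.1]
finger_gap: 0.554
```

Call:
move_arm:
  plan:
    - [[0,0,0,0,0,0,0.5],[0,0,0,0,0,0,0.6],[0,0,0,0,0,0,0.8],[0,0,0,0,0,0,1],[0,0,0,0,0,0,1],[0,0,0,0,0,0,1],[0,0,0,0,0,0,1],[0,0,0,0,0,0,1]]
  force: 60

```text
t: 11.15
tcp_pos: [0.6152, 0.2026, 0.0454]
tool_rot: [1.0, -0.0, 0.0, -0.0]
force: [-1.1, 0.6, 4.8]
finger_gap: 0.463
```

Call:
move_arm:
  plan:
    - [[0,0,0,0,0,-0.05,1],[0,0,0,0,0,-0.15,1],[0,0,0,0,0,-0.3,1],[0,0,0,0,0,-0.45,1],[0,0,0,0,0,-0.6,1],[0,0,0,0,0,-0.75,1],[0,0,0,0,0,-0.9,1],[0,0,0,0,0,-1,1]]

```text
t: 12.15
tcp_pos: [0.6152, 0.2026, 0.1461]
tool_rot: [1.0, -0.0, 0.001, -0.0]
force: [0.3, 0.4, -2.3]
finger_gap: 0.468
```

Call:
move_arm:
  plan:
    - [[0,0,0,0,0.1,-0.15,1],[0,0,0,0,0.2,-0.3,1],[0,0,0,0,0.35,-0.45,1],[0,0,0,0,0.5,-0.6,1],[0,0,0,0,0.65,-0.75,1],[0,0,0,0,0.8,-0.9,1],[0,0,0,0,0.9,-1,1],[0,0,0,0,1,-1,1]]

```text
t: 13.15
tcp_pos: [0.6154, 0.1018, 0.2459]
tool_rot: [1.0, -0.0, 0.001, -0.0]
force: [0.6, 0.2, -2.1]
finger_gap: 0.463
```

Call:
move_arm:
  plan:
    - [[0,0,0,-0.05,0.15,-0.05,1],[0,0,0,-0.1,0.3,-0.1,1],[0,0,0,-0.15,0.45,-0.15,1],[0,0,0,-0.2,0.6,-0.15,1],[0,0,0,-0.25,0.75,-0.15,1],[0,0,0,-0.3,0.9,-0.15,1],[0,0,0,-0.3,1,-0.15,1],[0,0,0,-0.3,1,-0.15,1]]

```text
t: 14.15
tcp_pos: [0.5851, 0.0017, 0.2598]
tool_rot: [1.0, -0.001, 0.0, -0.0]
force: [0.6, -1.0, -1.9]
finger_gap: 0.463
```

Call:
move_arm:
  plan:
    - [[0,0,0,-0.05,0.15,0,1],[0,0,0,-0.1,0.3,0,1],[0,0,0,-0.15,0.45,0,1],[0,0,0,-0.2,0.6,0,1],[0,0,0,-0.25,0.75,0,1],[0,0,0,-0.3,0.9,0,1],[0,0,0,-0.31,1,0,1],[0,0,0,-0.31,1,0,1]]

```text
t: 15.15
tcp_pos: [0.554, -0.0983, 0.2599]
tool_rot: [1.0, -0.001, 0.0, -0.0]
force: [-0.6, 0.6, -2.6]
finger_gap: 0.465
```

Call:
move_arm:
  plan:
    - [[0,0,0,0,0.15,0,1],[0,0,0,0,0.3,0,1],[0,0,0,0,0.4,0,1],[0,0,0,0,0.5,0,1],[0,0,0,0,0.6,0,1],[0,0,0,0,0.7,0,1],[0,0,0,0,0.77,0,1],[0,0,0,0,0.77,0,1]]

```text
t: 16.15
tcp_pos: [0.5539, -0.175, 0.2598]
tool_rot: [1.0, -0.0, 0.0, -0.0]
force: [1.0, -0.4, -2.7]
finger_gap: 0.462
```

```bash
python3 - <<'E'
from h import *
from station import snapshot,status
s=status.sense();print(s["tcp_pos"],s["force"])
o=[]
for n in("scene","wrist","top"):
    d=snapshot(n); np.savez(f"pics/{n}2.npz",**d)
    p=proj(d,[.554,-.1745,.2])[0]; print(n,p)
    if n!="wrist":
        x,y=p.astype(int); x0,y0=max(x-40,0),max(y-40,0)
        o.append(cv2.resize(d["img"][y0:y0+80,x0:x0+80,::-1],(400,400),interpolation=2)); print(x0,y0)
        c=cloud(d,(x0,y0,x0+80,y0+80)); q=c[(abs(c[:,2]-.2745)<.006)&(np.hypot(c[:,0]-.554,c[:,1]+.1745)<.025)]; print(len(q), (q.max(0)+q.min(0))/2 if len(q) else 0)
cv2.imwrite("pics/c2.png",np.hstack(o)); cv2.imwrite("pics/w2.png",np.load("pics/wrist2.npz")["img"][:,:,::-1])
E
```

```text
[ 0.55386533 -0.17503354  0.25982505] [ 0.97328916 -0.38119189 -2.65659211]
scene [273.2081745  245.81123429]
233 205
208 [ 0.55706517 -0.17370297  0.27449832]
wrist [319.0481597  265.91382497]
top [390.3636094  245.87979473]
350 205
0 0
```

View pics/c2.png

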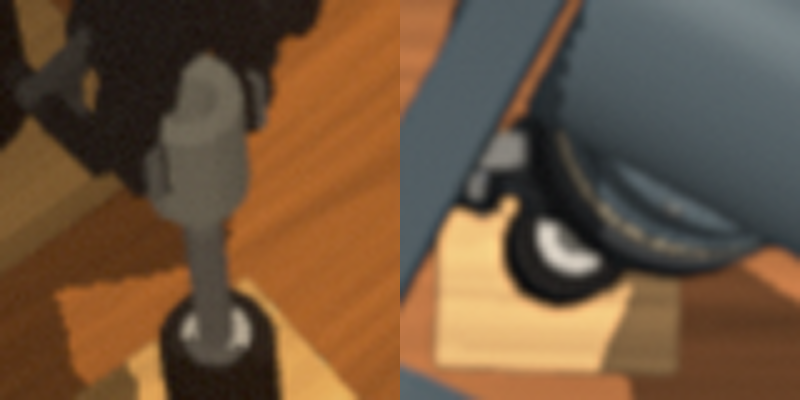

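View pics/w2.png

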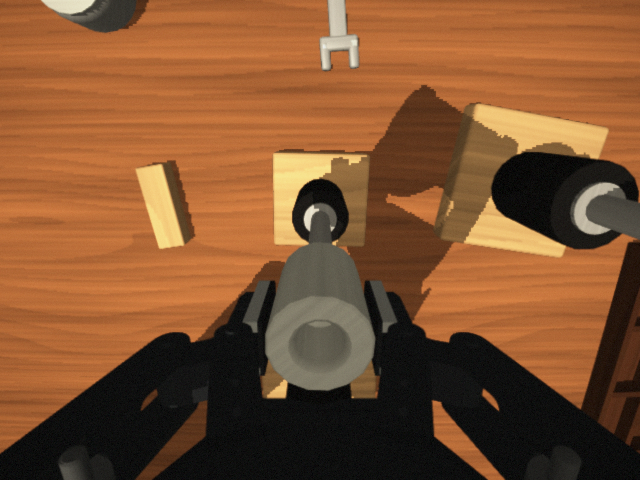

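The truck hangs upright in the jaws, above the core. In the wrist view the ring is at (320,345) and the core at (319,225). I'll compare the truck and core axes in the same camera.

```bash
cat >> h.py <<'E'
from scipy.optimize import least_squares
def cyl(p,r,c0):
    f=least_squares(lambda a:np.hypot(p[:,0]-a[0],p[:,1]-a[1])-r,c0,loss="soft_l1",f_scale=.001); return f.x,np.abs(f.fun).mean()
E
python3 - <<'E'
from h import *
for n in("wrist","scene"):
    d=dict(np.load(f"pics/{n}2.npz")); p=cloud(d)[d["depth"].ravel()>0]
    p=p[np.hypot(p[:,0]-.554,p[:,1]+.1745)<.03]
    for a,b,r in((.1,.14,.008),(.14,.178,.008),(.216,.24,.02),(.24,.27,.02)):
        q=p[(p[:,2]>a)&(p[:,2]<b)&(np.hypot(p[:,0]-.554,p[:,1]+.1745)<r+.004)]
        if len(q)>10: print(n,a,b,len(q),cyl(q,r,(.554,-.1745)), "ymid",(q[:,1].min()+q[:,1].max())/2)
    q=p[(abs(p[:,2]-.2745)<.004)]; print("top",len(q),(q.min(0)+q.max(0))/2,np.ptp(q,0))
E
```

```text
wrist 0.1 0.14 248 (array([ 0.55285591, -0.17507546]), np.float64(0.0001398367386596471)) ymid -0.17507443977489018
wrist 0.14 0.178 341 (array([ 0.55290673, -0.17506857]), np.float64(0.0001466945902866611)) ymid -0.17514805910429992
wrist 0.216 0.24 1263 (array([ 0.55323282, -0.17474107]), np.float64(0.0001829338338146128)) ymid -0.1747395086580099
wrist 0.24 0.27 4800 (array([ 0.55423521, -0.17468521]), np.float64(0.0038574470086488147)) ymid -0.1745056862860889
top 8294 [ 0.55378646 -0.17382698  0.27447814] [0.04044977 0.0559179  0.00794731]
scene 0.1 0.14 77 (array([ 0.55221378, -0.17387316]), np.float64(0.0005959864293953144)) ymid -0.17498721532692948
scene 0.14 0.178 76 (array([ 0.55213373, -0.17346261]), np.float64(0.0007078998645490115)) ymid -0.17493679125729644
scene 0.216 0.24 120 (array([ 0.55254623, -0.17403966]), np.float64(0.0008734875779824697)) ymid -0.17406024191550298
scene 0.24 0.27 219 (array([ 0.55297444, -0.17462837]), np.float64(0.0033849479856541374)) ymid -0.1746264039244031
top 190 [ 0.55706517 -0.17637771  0.27426193] [0.03235523 0.05343114 0.00742269]
```

Axes agree within 0.5 mm. I'll apply the small correction and lower in stages.

Call:
move_arm:
  plan:
    - [[0,0,0,-0.003,0.0035,0.04,1],[0,0,0,-0.003,0.0035,0.09,1],[0,0,0,-0.003,0.0035,0.14,1],[0,0,0,-0.003,0.0035,0.19,1],[0,0,0,-0.003,0.0035,0.24,1],[0,0,0,-0.003,0.0035,0.28,1],[0,0,0,-0.003,0.0035,0.3,1],[0,0,0,-0.003,0.0035,0.3,1]]

```text
t: 17.3
tcp_pos: [0.5535, -0.1748, 0.2297]
tool_rot: [1.0, -0.0, -0.0, -0.0]
force: [-0.0, -0.6, -1.5]
finger_gap: 0.462
```

Call:
move_arm:
  plan:
    - [[0,0,0,0,0,0.02,1],[0,0,0,0,0,0.04,1],[0,0,0,0,0,0.06,1],[0,0,0,0,0,0.08,1],[0,0,0,0,0,0.1,1],[0,0,0,0,0,0.1,1],[0,0,0,0,0,0.1,1],[0,0,0,0,0,0.1,1]]

```text
t: 18.3
tcp_pos: [0.5536, -0.1749, 0.2199]
tool_rot: [1.0, -0.0, 0.0, 0.0]
force: [0.5, 0.7, -1.7]
finger_gap: 0.462
```

```bash
cat > s.py <<'E'
from station import status
s=status.sense(); print(s["t"],s["tcp_pos"].round(5),"F",s["force"].round(2),"M",s["ft_torque"].round(3),s["finger_gap"])
E
python3 s.py
```

```text
18.3 [ 0.55361 -0.17488  0.21992] F [ 0.53  0.69 -1.68] M [ 0.058  0.002 -0.035] 0.46191379989785397
```

Call:
move_arm:
  plan:
    - [[0,0,0,0,0,0.01,1],[0,0,0,0,0,0.02,1],[0,0,0,0,0,0.03,1],[0,0,0,0,0,0.04,1],[0,0,0,0,0,0.05,1],[0,0,0,0,0,0.06,1],[0,0,0,0,0,0.06,1],[0,0,0,0,0,0.06,1]]

```text
t: 19.3
tcp_pos: [0.5535, -0.1749, 0.2138]
tool_rot: [1.0, -0.0, 0.0, -0.0]
force: [0.0, 0.3, -1.8]
finger_gap: 0.464
```

Call:
move_arm:
  plan:
    - [[0,0,0,0,0,0.01,1],[0,0,0,0,0,0.02,1],[0,0,0,0,0,0.03,1],[0,0,0,0,0,0.04,1],[0,0,0,0,0,0.05,1],[0,0,0,0,0,0.05,1],[0,0,0,0,0,0.05,1],[0,0,0,0,0,0.05,1]]

```text
t: 20.3
tcp_pos: [0.5536, -0.1749, 0.2089]
tool_rot: [1.0, -0.0, 0.0, 0.0]
force: [0.4, 0.1, -2.0]
finger_gap: 0.463
```

```bash
python3 s.py
```

```text
20.3 [ 0.55356 -0.17487  0.20886] F [ 0.41  0.05 -2.05] M [-0.009  0.051 -0.044] 0.4630688222852355
```

Call:
move_arm:
  plan:
    - [[0,0,0,0,0,0.01,1],[0,0,0,0,0,0.02,1],[0,0,0,0,0,0.03,1],[0,0,0,0,0,0.04,1],[0,0,0,0,0,0.05,1],[0,0,0,0,0,0.05,1],[0,0,0,0,0,0.05,1],[0,0,0,0,0,0.05,1]]

```text
t: 21.3
tcp_pos: [0.5536, -0.1748, 0.2039]
tool_rot: [1.0, -0.0, 0.0, 0.0]
force: [0.0, 0.3, -1.2]
finger_gap: 0.463
```

Call:
move_arm:
  plan:
    - [[0,0,0,0,0,0.01,1],[0,0,0,0,0,0.02,1],[0,0,0,0,0,0.03,1],[0,0,0,0,0,0.04,1],[0,0,0,0,0,0.05,1],[0,0,0,0,0,0.05,1],[0,0,0,0,0,0.05,1],[0,0,0,0,0,0.05,1]]

```text
t: 22.3
tcp_pos: [0.5536, -0.1748, 0.1988]
tool_rot: [1.0, -0.0, 0.0, 0.0]
force: [-0.6, -0.0, -1.6]
finger_gap: 0.466
```

```bash
python3 s.py
```

```text
22.3 [ 0.55357 -0.17485  0.19884] F [-0.57 -0.03 -1.58] M [0.018 0.033 0.033] 0.46554050985047557
```

Call:
move_arm:
  plan:
    - [[0,0,0,0,0,0.01,1],[0,0,0,0,0,0.02,1],[0,0,0,0,0,0.03,1],[0,0,0,0,0,0.04,1],[0,0,0,0,0,0.05,1],[0,0,0,0,0,0.05,1],[0,0,0,0,0,0.05,1],[0,0,0,0,0,0.05,1]]

```text
t: 23.3
tcp_pos: [0.5536, -0.1749, 0.1939]
tool_rot: [1.0, -0.0, 0.0, 0.0]
force: [-0.2, -0.0, -2.2]
finger_gap: 0.46
```

Call:
move_arm:
  plan:
    - [[0,0,0,0,0,0.01,1],[0,0,0,0,0,0.02,1],[0,0,0,0,0,0.03,1],[0,0,0,0,0,0.04,1],[0,0,0,0,0,0.05,1],[0,0,0,0,0,0.05,1],[0,0,0,0,0,0.05,1],[0,0,0,0,0,0.05,1]]

```text
t: 24.3
tcp_pos: [0.5536, -0.1748, 0.1889]
tool_rot: [1.0, -0.0, 0.0, 0.0]
force: [0.4, -0.1, -2.2]
finger_gap: 0.466
```

```bash
python3 s.py
```

```text
24.3 [ 0.55358 -0.17485  0.18886] F [ 0.43 -0.12 -2.23] M [ 0.021 -0.01   0.027] 0.4664125276328578
```

Call:
move_arm:
  plan:
    - [[0,0,0,0,0,0.005,1],[0,0,0,0,0,0.01,1],[0,0,0,0,0,0.015,1],[0,0,0,0,0,0.02,1],[0,0,0,0,0,0.025,1],[0,0,0,0,0,0.03,1],[0,0,0,0,0,0.03,1],[0,0,0,0,0,0.03,1]]

```text
t: 25.3
tcp_pos: [0.5529, -0.1747, 0.1858]
tool_rot: [1.0, 0.0, -0.001, -0.0]
force: [-2.6, -0.2, 1.0]
finger_gap: 0.465
```

```bash
python3 s.py
```

```text
25.3 [ 0.55294 -0.17474  0.18575] F [-2.63 -0.21  1.02] M [-0.025  0.717  0.056] 0.4649133201883764
```

Call:
move_arm:
  plan:
    - [[0,0,0,0,0,0.005,1],[0,0,0,0,0,0.01,1],[0,0,0,0,0,0.015,1],[0,0,0,0,0,0.02,1],[0,0,0,0,0,0.025,1],[0,0,0,0,0,0.03,1],[0,0,0,0,0,0.03,1],[0,0,0,0,0,0.03,1]]

```text
t: 26.3
tcp_pos: [0.5527, -0.1748, 0.1826]
tool_rot: [1.0, 0.0, -0.001, -0.0]
force: [-5.5, -0.2, 2.2]
finger_gap: 0.465
```

```bash
python3 s.py
```

```text
26.3 [ 0.55269 -0.17476  0.18258] F [-5.51 -0.16  2.22] M [-0.058  0.989  0.025] 0.4653194616588533
```

Ball met at TCP z ≈ 0.187 (x −5.5 N, z about +4 N), so the click is expected near TCP z ≈ 0.157–0.159.

Call:
move_arm:
  plan:
    - [[0,0,0,0,0,0.01,1],[0,0,0,0,0,0.02,1],[0,0,0,0,0,0.03,1],[0,0,0,0,0,0.04,1],[0,0,0,0,0,0.05,1],[0,0,0,0,0,0.06,1],[0,0,0,0,0,0.07,1],[0,0,0,0,0,0.07,1]]

```text
t: 27.3
tcp_pos: [0.5526, -0.1747, 0.1753]
tool_rot: [1.0, 0.0, -0.001, -0.0]
force: [-5.3, -0.3, 1.1]
finger_gap: 0.466
```

```bash
python3 s.py
```

```text
27.3 [ 0.5526  -0.1747   0.17535] F [-5.31 -0.31  1.06] M [-0.146  0.918  0.074] 0.46601878122769724
```

Call:
move_arm:
  plan:
    - [[0,0,0,0,0,0.01,1],[0,0,0,0,0,0.02,1],[0,0,0,0,0,0.03,1],[0,0,0,0,0,0.04,1],[0,0,0,0,0,0.05,1],[0,0,0,0,0,0.06,1],[0,0,0,0,0,0.07,1],[0,0,0,0,0,0.07,1]]

```text
t: 28.3
tcp_pos: [0.5525, -0.1747, 0.1683]
tool_rot: [1.0, 0.0, -0.001, -0.0]
force: [-4.6, -0.8, -0.2]
finger_gap: 0.463
```

```bash
python3 s.py
```

```text
28.3 [ 0.55253 -0.1747   0.16827] F [-4.62 -0.76 -0.17] M [-0.115  0.835  0.007] 0.46287066235371954
```

Call:
move_arm:
  plan:
    - [[0,0,0,0,0,0.01,1],[0,0,0,0,0,0.02,1],[0,0,0,0,0,0.03,1],[0,0,0,0,0,0.035,1],[0,0,0,0,0,0.04,1],[0,0,0,0,0,0.045,1],[0,0,0,0,0,0.045,1],[0,0,0,0,0,0.045,1]]

```text
t: 29.3
tcp_pos: [0.5525, -0.1747, 0.1638]
tool_rot: [1.0, 0.0, -0.001, -0.0]
force: [-5.9, -0.6, 2.1]
finger_gap: 0.464
```

```bash
python3 s.py
```

```text
29.3 [ 0.55253 -0.17469  0.16383] F [-5.9  -0.56  2.06] M [-0.074  0.888  0.028] 0.4643289405177101
```

Call:
move_arm:
  plan:
    - [[0,0,0,0,0,0.004,1],[0,0,0,0,0,0.008,1],[0,0,0,0,0,0.012,1],[0,0,0,0,0,0.015,1],[0,0,0,0,0,0.015,1],[0,0,0,0,0,0.015,1],[0,0,0,0,0,0.015,1],[0,0,0,0,0,0.015,1]]

```text
t: 30.3
tcp_pos: [0.5525, -0.1747, 0.1624]
tool_rot: [1.0, 0.0, -0.001, -0.0]
force: [-5.8, 0.0, 1.7]
finger_gap: 0.465
```

```bash
python3 s.py
```

```text
30.3 [ 0.55253 -0.17469  0.16242] F [-5.78  0.02  1.68] M [-0.133  0.875  0.   ] 0.4647263097775506
```

Call:
move_arm:
  plan:
    - [[0,0,0,0,0,0.004,1],[0,0,0,0,0,0.008,1],[0,0,0,0,0,0.01,1],[0,0,0,0,0,0.01,1],[0,0,0,0,0,0.01,1],[0,0,0,0,0,0.01,1],[0,0,0,0,0,0.01,1],[0,0,0,0,0,0.01,1]]

```text
t: 31.3
tcp_pos: [0.5526, -0.1747, 0.1616]
tool_rot: [1.0, 0.0, -0.001, -0.0]
force: [-5.5, -0.0, 3.0]
finger_gap: 0.461
```

```bash
python3 s.py
```

```text
31.3 [ 0.55256 -0.1747   0.16157] F [-5.54 -0.03  3.04] M [-0.1    0.935 -0.015] 0.4612362234840036
```

Call:
move_arm:
  plan:
    - [[0,0,0,0,0,0.004,1],[0,0,0,0,0,0.008,1],[0,0,0,0,0,0.01,1],[0,0,0,0,0,0.01,1],[0,0,0,0,0,0.01,1],[0,0,0,0,0,0.01,1],[0,0,0,0,0,0.01,1],[0,0,0,0,0,0.01,1]]

```text
t: 32.3
tcp_pos: [0.5525, -0.1747, 0.1604]
tool_rot: [1.0, -0.0, -0.001, -0.0]
force: [-5.9, -0.7, 1.3]
finger_gap: 0.467
```

```bash
python3 s.py
```

```text
32.3 [ 0.55251 -0.17469  0.16036] F [-5.91 -0.71  1.26] M [-0.113  0.855  0.011] 0.46670718220574403
```

Call:
move_arm:
  plan:
    - [[0,0,0,0,0,0.004,1],[0,0,0,0,0,0.008,1],[0,0,0,0,0,0.01,1],[0,0,0,0,0,0.01,1],[0,0,0,0,0,0.01,1],[0,0,0,0,0,0.01,1],[0,0,0,0,0,0.01,1],[0,0,0,0,0,0.01,1]]

```text
t: 33.3
tcp_pos: [0.5527, -0.1745, 0.1592]
tool_rot: [1.0, -0.0, -0.001, -0.0]
force: [-4.5, -0.2, -8.2]
finger_gap: 0.468
```

```bash
python3 s.py
```

```text
33.3 [ 0.55266 -0.17446  0.15917] F [-4.5  -0.17 -8.16] M [-0.113  0.875  0.017] 0.46757812164498497
```

The pull-down has begun: z changed from about +1.3 to −8.2 N. Continuing in 1 mm steps until it fades.

Call:
move_arm:
  plan:
    - [[0,0,0,0,0,0.004,1],[0,0,0,0,0,0.008,1],[0,0,0,0,0,0.01,1],[0,0,0,0,0,0.01,1],[0,0,0,0,0,0.01,1],[0,0,0,0,0,0.01,1],[0,0,0,0,0,0.01,1],[0,0,0,0,0,0.01,1]]

```text
t: 34.3
tcp_pos: [0.5532, -0.1745, 0.1586]
tool_rot: [1.0, -0.0, -0.0, -0.0]
force: [-5.5, -0.2, -5.9]
finger_gap: 0.462
```

```bash
python3 s.py
```

```text
34.3 [ 0.55317 -0.17447  0.15863] F [-5.47 -0.18 -5.94] M [-0.012  0.788  0.036] 0.4618119365668077
```

Call:
move_arm:
  plan:
    - [[0,0,0,0,0,0.004,1],[0,0,0,0,0,0.008,1],[0,0,0,0,0,0.01,1],[0,0,0,0,0,0.01,1],[0,0,0,0,0,0.01,1],[0,0,0,0,0,0.01,1],[0,0,0,0,0,0.01,1],[0,0,0,0,0,0.01,1]]

```text
t: 35.3
tcp_pos: [0.5539, -0.175, 0.1579]
tool_rot: [1.0, -0.0, 0.0, 0.0]
force: [-0.1, 1.6, -7.7]
finger_gap: 0.461
```

```bash
python3 s.py
```

```text
35.3 [ 0.55394 -0.17496  0.15791] F [-0.06  1.55 -7.74] M [ 0.054 -0.013 -0.027] 0.46139590512134604
```

Call:
move_arm:
  plan:
    - [[0,0,0,0,0,0.004,1],[0,0,0,0,0,0.007,1],[0,0,0,0,0,0.007,1],[0,0,0,0,0,0.007,1],[0,0,0,0,0,0.007,1],[0,0,0,0,0,0.007,1],[0,0,0,0,0,0.007,1],[0,0,0,0,0,0.007,1]]

```text
t: 36.3
tcp_pos: [0.5538, -0.175, 0.1573]
tool_rot: [1.0, -0.0, 0.0, 0.0]
force: [-0.2, -0.2, -2.4]
finger_gap: 0.469
```

```bash
python3 s.py
```

```text
36.3 [ 0.55383 -0.17501  0.15731] F [-0.17 -0.17 -2.44] M [-0.035 -0.027 -0.013] 0.46902706988819615
```

The pull and side force have both faded to the hanging-weight baseline, so it has clicked. I'll move 0.2 mm further toward the middle, then release and check.

Call:
move_arm:
  plan:
    - [[0,0,0,0,0,0.002,1],[0,0,0,0,0,0.002,1],[0,0,0,0,0,0.002,1],[0,0,0,0,0,0.002,1],[0,0,0,0,0,0.002,1],[0,0,0,0,0,0.002,1],[0,0,0,0,0,0.002,1],[0,0,0,0,0,0.002,1]]

```text
t: 37.3
tcp_pos: [0.5535, -0.1748, 0.1569]
tool_rot: [1.0, -0.0, 0.0, 0.0]
force: [0.1, -0.3, -1.7]
finger_gap: 0.466
```

```bash
python3 s.py
```

```text
37.3 [ 0.55354 -0.17484  0.15692] F [ 0.15 -0.26 -1.7 ] M [-0.013  0.004 -0.006] 0.4656602030500357
```

Call:
move_arm:
  plan:
    - [[0,0,0,0,0,0,0.5],[0,0,0,0,0,0,0.45],[0,0,0,0,0,0,0.4],[0,0,0,0,0,0,0.3],[0,0,0,0,0,0,0.2],[0,0,0,0,0,0,0.1],[0,0,0,0,0,0,0],[0,0,0,0,0,0,0]]

```text
t: 38.3
tcp_pos: [0.5535, -0.1749, 0.1569]
tool_rot: [1.0, -0.0, 0.0, 0.0]
force: [0.4, -0.0, 0.9]
finger_gap: 1.002
```

```bash
cat > chk.py <<'E'
import sys
from h import *
from station import snapshot
for n in("scene","wrist"):
    d=snapshot(n); np.savez(f"pics/{n}{sys.argv[1]}.npz",**d); cv2.imwrite(f"pics/{n}{sys.argv[1]}.png",d["img"][:,:,::-1])
    p=cloud(d)[d["depth"].ravel()>0]; r=np.hypot(p[:,0]-.5535,p[:,1]+.175)
    q=p[(r>.013)&(r<.019)&(p[:,2]>.15)&(p[:,2]<.21)]; t=np.median(q[q[:,2]>.165][:,2]) if len(q) else 0
    q2=q[abs(q[:,2]-t)<.004]; k=p[(r<.004)&(p[:,2]>.15)&(p[:,2]<.22)]
    print(n,"truck top z",t,len(q2),"tip z",np.median(k[:,2]) if len(k) else 0,len(k))
    s=p[(r<.024)&(p[:,2]>t-.055)&(p[:,2]<t-.015)&(r>.015)]; print(" cyl",len(s),cyl(s,.02,(.5535,-.175)) if len(s)>20 else 0)
E
python3 s.py; python3 chk.py 3
```

```text
38.3 [ 0.55355 -0.17487  0.15692] F [ 0.38 -0.02  0.86] M [-0.027  0.024 -0.017] 1.0015370064360993
scene truck top z 0.16952428740689002 90 tip z 0.18414476017842574 7
 cyl 172 (array([ 0.55210624, -0.17365753]), np.float64(0.0007293157629945572))
wrist truck top z 0.17032221844136008 3558 tip z 0.1858636577720683 417
 cyl 2302 (array([ 0.5527682 , -0.17500922]), np.float64(0.00037614467084162625))
```

```bash
python3 - <<'E'
from h import *
for f,a,b in(("wrist2",.262,.285),("wrist3",.155,.18),("w1",.05,.07)):
    d=dict(np.load(f"pics/{f}.npz")); p=cloud(d)[d["depth"].ravel()>0]
    c=(.6147,.2026) if f=="w1" else (.5532,-.1748)
    r=np.hypot(p[:,0]-c[0],p[:,1]-c[1]); q=p[(r>.013)&(r<.0185)&(p[:,2]>a)&(p[:,2]<b)]
    h,e=np.histogram(q[:,2],40); print(f,np.median(q[:,2]),e[h.argmax()],len(q))
    A=np.c_[q[:,:2]-c,np.ones(len(q))]; m=abs(q[:,2]-np.median(q[:,2]))<.002
    print(" plane",np.linalg.lstsq(A[m],q[m,2],rcond=None)[0])
E
```

```text
wrist2 0.274301313937517 0.27426150809384375 3584
 plane [0.00308768 0.00099682 0.27429612]
wrist3 0.17023773725016159 0.1704238788399263 3248
 plane [-0.03486963  0.00316287  0.17034511]
w1 0.05995107593901036 0.05987278031661788 952
 plane [-0.00184893  0.00141078  0.05996072]
```

View pics/wrist3.png

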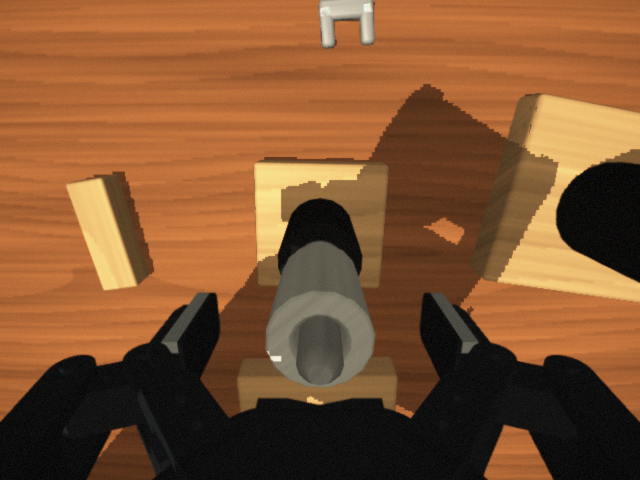

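The jaws are open and clear of the truck, with the core rising through the bore at (320,355). The truck settled about 1 mm under its own weight within the groove's play. Retreating straight up.

Call:
move_arm:
  plan:
    - [[0,0,0,0,0,-0.1,0],[0,0,0,0,0,-0.25,0],[0,0,0,0,0,-0.4,0],[0,0,0,0,0,-0.55,0],[0,0,0,0,0,-0.7,0],[0,0,0,0,0,-0.85,0],[0,0,0,0,0,-1,0],[0,0,0,0,0,-1,0]]

```text
t: 39.4
tcp_pos: [0.5543, -0.1753, 0.2585]
tool_rot: [1.0, -0.0, 0.001, 0.001]
force: [-0.3, -0.3, 0.1]
finger_gap: 1.001
```

```bash
python3 s.py; python3 chk.py 4
```

```text
39.4 [ 0.55431 -0.17526  0.25849] F [-0.34 -0.32  0.05] M [ 0.051  0.003 -0.049] 1.0010589998689294
scene truck top z 0.16932639362588875 127 tip z 0.18482186900234676 13
 cyl 177 (array([ 0.55192068, -0.17366009]), np.float64(0.0006839148701923978))
wrist truck top z 0.17034460232885026 1368 tip z 0.18590274301583157 138
 cyl 474 (array([ 0.55267877, -0.17505188]), np.float64(0.00037511842003294725))
```

View pics/scene4.png

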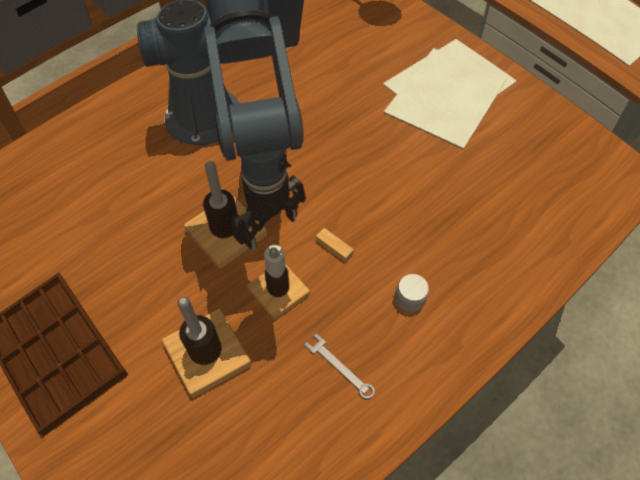

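The truck sits on the small roller at (275,260) and is stable, with its top still at 0.1703 m. The core tip stands 15.6 mm above it, within the given range, and the other things are where they were. Handing in.

```bash
python3 -c "from station import manip; print(manip.sign_off())"
```

```text
the job is handed in; nothing more can be done
None
```

The truck is on the smallest roller's core, clicked in and released, and I handed the job in at about 39.5 s. The arm is clear above it with the gripper open.

- **The click:** the truck met the ball at tool height 0.187 m, with about 4 N up and 5–6 N sideways. At about 0.160 m it was pulled down with about 6 N. All force had faded by 0.157 m, where I stopped and let go.
- **Final position:** the last check put the truck's top at 0.1703 m, unchanged after the arm withdrew. The core tip stands 15.6 mm above it, inside the allowed range of 20 mm above to 6 mm below.
- **Bystanders:** the tin, wrench, wooden spacing block and two larger rollers look unmoved in the last scene picture. I did not measure them again.
- **One thing that disagreed:** on release the truck dropped about 1 mm and leaned about 2°. I estimate it rests 0.4–1.6 mm below level. I took this as settling under its own weight within the groove's play, since its weight (1.6 N) is well below the 4 N at which it starts to resist. I did not lift it back.

I viewed 7 pictures.

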